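# Break the folding stay and shut the weight case

### The arm

A 6-joint arm with a two-finger parallel gripper is mounted at the origin on a cart in front of the work surface, level with it; the furniture and walls round the work are solid. World frame = base frame: x ahead of the robot, y to its left, z up, the work surface at z = 0. Lengths are in mm, angles in degrees, forces in N, time in s.
With the tool pointing down it reaches from about 350 to 850 mm from the base axis. Payload 8.1 kg.
Tool frame: the origin (TCP) lies midway between the tips of the shut fingers; the grasp point (between the pads) lies 19 mm behind it; z points along the fingers, y is the line along which they close (so a half turn about z gives the same grasp; the last joint's range is limited). The gripper opens to 85 mm and grips with 20 to 120 N. Pads are 22 mm wide; open, the fingers measure 114 mm over their backs; the gripper's body (76 mm by 85 mm) begins 54 mm behind the grasp point. The pads swing forward as they close: fully open they stand 13 mm farther back than shut.
Start: joints at [65.867, 7.471, 85.268, -0, 87.261, -4.893], TCP at [197.693, 566.5, 231.292] pointing down, gripper open.
Joint ranges: [-169.43, 169.43], [-51.17, 129.36], [1.28, 143.12], [-76.62, 256.62], [0, 156.53], [-152.29, 152.29]. Speed limits (degrees/s): [136.94, 136.94, 159.86, 180, 180, 180].

### API

Orientations are given as [roll, pitch, yaw] about the fixed x, y, z axes, in that order (R = Rz(yaw) Ry(pitch) Rx(roll)).
In Python, from bench import sense, snapshot, order, finder gives the robot as it stands.
- The arm moves only by the tool send_rows, never from a script. Its argument "steps" is a list of rows, each a list of 2 entries, a list of its own where there are three numbers: the shift along the world's x, y, z in units of 30 mm (1.0 is 30 mm), then the turn, a rotation vector about the world's x, y, z in rad. In form: [[[dx, dy, dz], [wx, wy, wz]], ...]. A call has 1 to 10 rows; each row is the pose to reach, as a shift and turn from the pose commanded when the call began; what a row does not reach only later rows make up. A row lasts 1/8 s, in which the tool goes at most 62.5 mm and 10.7 degrees, less where a joint would pass 70% of its speed; a pose out of reach is approached as far as the arm can. A call with a gripper value outside its range is refused whole. "fingers" is the closure, from 0 (fully open) to 1 (shut), set as the call begins (left out, the last holds). The fingers move at their own pace and stop on an object; "squeeze" is the grip in N (left out, the last holds). Time passes only in rows, so rows that repeat a pose let the fingers close. It gives the time, the measured TCP pose, the force, the opening and the grip force at its end, in the units of the state.
- sense(): the state, without advancing time (a new reading comes with each control period).
- snapshot(name): name is "scene" or "top"; returns a dict with "img" (384x512x3 uint8, red, green, blue), "K" (3x3 intrinsics, pixels), "k1" (the pictures are not rectified: a ray, as slopes to the right and down, at radius r is drawn at 1 + k1 r^2 times it, then the intrinsics apply), "pose" (4x4, takes a point from camera to world coordinates). Camera axes: x right, y up, looking along -z (the intrinsics and any distortion apply to the point x, -y, -z); pixel columns grow to the right and rows downward; lengths in mm; the calibration is good to about 2 mm. A picture is of the moment at which its call begins. There is no depth.
- order.hand_in(): hands the job in; it is judged then, once.
Trained networks look in the newest picture that a camera, given by its name, has taken for a name from the list of things; names that differ only in an ending like _2 or _b are one class to them, and where a whole thing is asked for, a point or a joint stands for the part that bears it (a point fixed in the world has none). Each returns a list of dicts, best first, with "confidence" (0 to 1); they miss things now and then, are a little off and sometimes report something else, mostly with a low value. They report only what shows in the picture. A call takes as long as a camera call.
- finder.find_in(label, camera): "box" ([left, top, width, height] as shares, 0 to 1, of the picture: columns of its width, rows of its height, round what is visible of it).
- finder.trace(label, camera): "mask" (384x512 bool, what is visible of it) and "box" ([left, top, width, height] as shares, 0 to 1, of the picture: columns of its width, rows of its height, round what is visible of it).
- finder.pinpoint(label, camera): "at" ([column, row] as shares, 0 to 1, of the picture: columns of its width, rows of its height: a listed point, or the origin of a listed thing).
The state is a dict: "time": time; "joint_pos": joint angles; "qd": joint speeds; "joint_efforts": joint torques, N m; "tool_pos": TCP position; "tcp_rot": TCP orientation; "ft_force": force on the tool from outside, world axes, zero at the start; "wrist_torque": the same for the moment, N m; "finger_gap": finger opening in mm; "grip_force": force on a finger pad.
Only numpy, scipy, OpenCV 4.12 (cv2) and the standard library are available. Lean on these libraries where they do the work, as an engineer would, in place of code of your own. Each camera call takes 0.05 s, during which the arm holds its last target. There are 200 camera calls.

### The job

Shut the open weight case that is propped by a folding steel stay on its right side: push the finger bar at the stay's knee joint down and back towards the hinge so that the knee breaks and folds, then lower the lid until it is fully shut.

Things in the scene. Friction and masses are not known exactly. Their poses are not given: they have to be found in the camera images.
- case: wooden case for weights, 110 (x) by 200 (y) mm, rim 75 mm high, fixed to the bench, lid open at the start (not the smaller open case without a stay at the back left). Origin: centre of its underside; x points from its front to its hinge side, y to its left, z up. Hinge axis along y at x = 52, z = 75 mm. Lower pivot of the stay at x = -48, z = 63 mm on its right side
- stay_knob (a point): centre of the steel finger bar (18 mm diameter, 44 mm long along case y) at the stay's knee, its middle 33 mm right (-y) of the lid's side. Fixed to the stay's lower bar, it swings with it about the lower pivot, 85 mm away. At the start 126 mm up, locked past straight; pushed down and back (to the hinge) by 25 mm or more it breaks the knee, then folds down with the lid; lid shut: 35 mm up
- lid_edge (a point): middle of the lid's free edge, on its outer (top when shut) side. The lid is 200 mm wide and 22 mm thick; when shut this point is 107 mm in front of the hinge axis and 22 mm above it (97 mm above the bench). At the start about 185 mm above the bench. A tall glass cabinet stands behind it to the left, over 0.6 m ahead of the robot: pass in front of that
- case_lid (a joint): lid angle: 0 = open at 80 degrees as found, growing as it closes, 1.396 = fully shut. The hinge is stiff (about 0.15 N m): once the stay is broken the lid stays where it is left and must be pushed down, a few newtons at its edge
- stay_knee (a joint): knee angle: 0 = locked, 0.21 = the two bars in one line, above that = broken; about 2.9 with the lid shut

How it is judged (in metres and radians):
On the way:
1. the stay's knee is broken: folded well past straight (knee beyond 0.45 rad) (value of joint stay_knee above 0.45 rad).
At the end, for the whole second after the job is handed in: the lid is shut to within 0.09 rad (10 mm at its edge) and at rest, with the stay folded (knee beyond 1.5 rad) (value of joint case_lid above 1.306 rad and velocity of joint case_lid below 0.05 rad/s and value of joint stay_knee above 1.5 rad); the robot touches nothing.
It also fails if it takes over 40 s, if anything falls off the work surface, if the arm or the gripper's body presses on something with over 40 N, if the wrist force passes 120 N, or if a joint passes its speed limit or range.

## Working session

There is one attempt and no reset: what is moved stays moved. The work goes in short steps, Python scripts to look and compute and a tool call to move; the robot and the scene stay as the last step left them, time stands still between calls to the robot, and variables do not carry over. Pictures are saved under pics/ and viewed, at most 10 in all, crops included, and the job is handed in when it is done.

Besides the shell and the picture viewer there is one more tool, called by a JSON object that holds its "op" and its "data". send_rows: Moves the arm, as the interface text tells. Its arguments: {"type":"object","properties":{"steps":{"type":"array"},"fingers":{"type":"number"},"squeeze":{"type":"number"}},"required":["steps"]}

```bash
mkdir -p pics
cat > h.py <<'E'
import numpy as np, cv2
from bench import sense, snapshot, order, finder
def ray(s,uv):
    K=np.array(s["K"],float); P=np.array(s["pose"],float)
    d=np.array([(uv[0]-K[0,2])/K[0,0],(uv[1]-K[1,2])/K[1,1]]); u=d.copy()
    for _ in range(20): u=d/(1+s["k1"]*(u@u))
    v=P[:3,:3]@np.array([u[0],-u[1],-1]); return P[:3,3],v/np.linalg.norm(v)
def tri(rs):
    A=np.zeros((3,3));b=np.zeros(3)
    for o,v in rs:
        M=np.eye(3)-np.outer(v,v);A+=M;b+=M@o
    p=np.linalg.solve(A,b)
    return p,[np.linalg.norm(np.cross(v,p-o)) for o,v in rs]
def atz(r,z): return r[0]+r[1]*(z-r[0][2])/r[1][2]
def proj(s,p):
    P=np.array(s["pose"],float);c=P[:3,:3].T@(np.array(p)-P[:3,3]);u=np.array([c[0],-c[1]])/-c[2]
    u=u*(1+s["k1"]*(u@u));K=np.array(s["K"]);return K[0,0]*u[0]+K[0,2],K[1,1]*u[1]+K[1,2]
E
python3 - <<'E'
from h import *
S={n:snapshot(n) for n in("scene","top")}
for n,s in S.items(): cv2.imwrite(f"pics/{n}0.png",s["img"][:,:,::-1]); print(n,np.array(s["pose"])[:3,3])
print(sense())
for l in("stay_knob","lid_edge","case"):
    best={}
    for n in S:
        r=finder.pinpoint(l,n)
        for q in r[:3]:
            uv=np.array(q["at"])*[512,384]; R=ray(S[n],uv); z={"stay_knob":126,"lid_edge":185,"case":0}[l]
            print(l,n,q["confidence"],uv.round(1),"at z",atz(R,z).round(1))
        if r: best[n]=ray(S[n],np.array(r[0]["at"])*[512,384])
    if len(best)==2: print(tri(best.values()))
E
```

```text
scene [ -75.12346889 -596.13042457  585.90841864]
top [ 425.55709152 -164.91146888  997.31559868]
{'time': 0.1, 'joint_pos': array([ 6.58670416e+01,  7.51108906e+00,  8.53246940e+01,  1.35989198e-03,
        8.72623668e+01, -4.89229111e+00]), 'qd': array([-0.01456262, -0.11386268, -0.07183448,  0.01722936, -0.00394778,
        0.00512079]), 'joint_efforts': array([ 1.67735820e-03, -5.70950496e+01, -5.01941800e+01, -3.56075839e-05,
        8.03356350e-03,  1.21425660e-04]), 'tool_pos': array([197.47554522, 566.03046907, 230.33027491]), 'tcp_rot': array([-1.79902323e+02, -9.72378116e-03,  1.60759258e+02]), 'ft_force': array([0.74254227, 0.72416113, 0.13013278]), 'wrist_torque': array([-0.00647542,  0.00256901, -0.00152506]), 'grip_force': 0.0, 'finger_gap': 85.54826351759442}
stay_knob scene 0.85 [274.4 203.4] at z [ 498.8 -224.5  126. ]
stay_knob top 0.8 [273.3 207.2] at z [ 491.7 -215.5  126. ]
(array([ 495.16873108, -220.15476206,  125.72028397]), [np.float64(5.705474345695973), np.float64(5.7054743456960635)])
lid_edge scene 0.84 [219.8 149.6] at z [528.9 -76.8 185. ]
lid_edge scene 0.43 [215.  239.7] at z [ 300.7 -250.3  185. ]
lid_edge top 0.85 [203.6 186.8] at z [526.5 -79.  185. ]
(array([526.24185967, -79.17133936, 186.8088902 ]), [np.float64(0.07320085376050442), np.float64(0.07320085376053781)])
case scene 0.93 [215.1 238.9] at z [476.3 -89.1   0. ]
case top 0.8 [217.4 218.3] at z [475.5 -92.3   0. ]
case top 0.51 [205.7 187.8] at z [547.1 -64.4   0. ]
(array([474.8126312 , -91.7307619 ,   2.20276996]), [np.float64(0.9110810613143357), np.float64(0.9110810613143997)])
```

View pics/scene0.png

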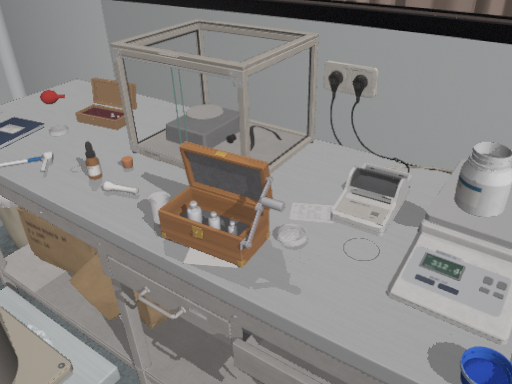

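View pics/top0.png

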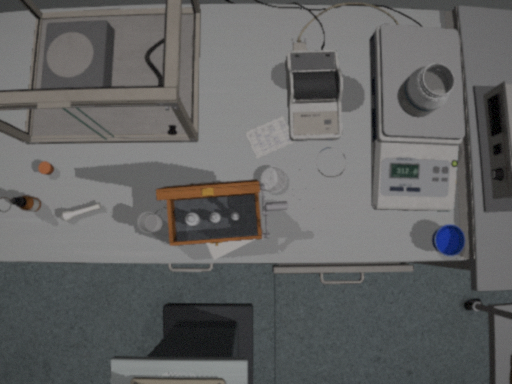

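The scene shows the wooden case open (origin about (215,239) in scene and (217,218) in top), the knob at (272,203) in scene and (275,206) in top, and a petri dish or glass right of the case at (290,236). I'll fit the case pose next.

```bash
cat > fit.py <<'E'
from h import *
from scipy.optimize import least_squares
S={n:snapshot(n) for n in("scene","top")}
pts={"stay_knob":(9,-133,126),"lid_edge":(55,0,184),"case":(0,0,0)}
obs=[]
for l,p in pts.items():
    for n in S: obs.append((n,p,np.array(finder.pinpoint(l,n)[0]["at"])*[512,384],1.))
for p,uv in (((-55,100,75),(170,243)),((-55,-100,75),(262,238)),((55,100,184),(158,189)),((55,-100,184),(260,182))): obs.append(("top",p,np.array(uv),1.))
W=lambda q,p:np.array([q[0]+np.cos(q[2])*p[0]-np.sin(q[2])*p[1],q[1]+np.sin(q[2])*p[0]+np.cos(q[2])*p[1],p[2]])
f=lambda q:np.concatenate([(np.array(proj(S[n],W(q,p)))-uv)*w for n,p,uv,w in obs])
r=least_squares(f,[475,-90,.05],x_scale=[10,10,.1],loss="soft_l1");q=r.x
print(q[:2],np.degrees(q[2]));print(f(q).reshape(-1,2).round(1))
for k,p in {**pts,"hinge":(52,0,75),"lowpiv":(-48,-133,63)}.items(): print(k,W(q,p).round(1))
big=[]
for n,c in(("scene",(150,140)),("top",(140,140))):
    im=cv2.resize(S[n]["img"][:,:,::-1][c[1]:c[1]+130,c[0]:c[0]+190],None,fx=4,fy=4,interpolation=2).copy() if 0 else cv2.resize(np.ascontiguousarray(S[n]["img"][c[1]:c[1]+130,c[0]:c[0]+170,::-1]),None,fx=2.3*1.0,fy=2.3*1.0)
    for p in [(a,b,z) for a in(-55,55) for b in(-100,100) for z in(0,75)]+[(55,-100,184),(55,100,184),(9,-111,126),(9,-155,126),(-48,-100,63)]:
        u=(np.array(proj(S[n],W(q,p)))-c)*2.3; cv2.circle(im,tuple(int(v) for v in u),2,(0,255,0),-1)
    big.append(im)
cv2.imwrite("pics/fit.png",np.hstack(big))
E
python3 fit.py
```

```text
[475.35963669 -89.10910439] 4.8603067252758025
[[-0.2  2.2]
 [ 0.3  1. ]
 [ 2.4  2.3]
 [ 0.5 -2.7]
 [ 0.6 -1.1]
 [ 1.1 -0. ]
 [-0.8  3.1]
 [-0.2  0.1]
 [-3.3  0.5]
 [-1.5 -1.4]]
stay_knob [ 495.6 -220.9  126. ]
lid_edge [530.2 -84.4 184. ]
case [475.4 -89.1   0. ]
hinge [527.2 -84.7  75. ]
lowpiv [ 438.8 -225.7   63. ]
```

View pics/fit.png

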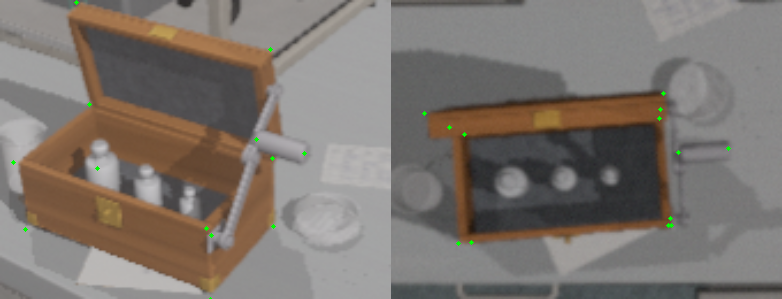

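The fit agrees with the picture to a few mm: the projected knob ends lie on the bar, at about (495,-220,126), and the case yaw is about 4°. I'll swing over in front of the cabinet, turning the fingers so they close along case x, then grip the knob.

{"op": "send_rows", "data": {"steps": [[[0.9, -1.5, 0.3], [0, 0, -0.1]], [[1.9, -3.0, 0.6], [0, 0, -0.2]], [[2.9, -4.5, 1.0], [0, 0, -0.32]], [[3.8, -6.0, 1.0], [0, 0, -0.44]], [[4.7, -7.5, 1.0], [0, 0, -0.56]], [[5.6, -9.0, 1.0], [0, 0, -0.68]], [[6.4, -10.6, 1.0], [0, 0, -0.8]], [[6.9, -12.4, 1.0], [0, 0, -0.92]], [[7.2, -14.2, 1.0], [0, 0, -1.04]], [[7.4, -16.0, 1.0], [0, 0, -1.16]]], "fingers": 0, "squeeze": 40}}

```text
time: 2.05
tool_pos: [419.8, 84.8, 261.5]
tcp_rot: [180.0, 0.0, 94.1]
ft_force: [0.2, -0.2, 0.7]
finger_gap: 85.5
grip_force: 0.0
```

{"op": "send_rows", "data": {"steps": [[[0, -1.8, 0], [0, 0, 0]], [[0, -3.6, 0], [0, 0, 0]], [[0, -5.4, 0], [0.05, 0, 0]], [[0.2, -7.2, 0], [0.12, 0.01, 0]], [[0.7, -9.0, 0], [0.2, 0.015, 0]], [[1.4, -10.3, 0], [0.28, 0.02, 0]], [[2.1, -11.2, -0.8], [0.35, 0.024, 0]], [[2.5, -11.2, -1.8], [0.35, 0.024, 0]], [[2.5, -11.2, -2.3], [0.35, 0.024, 0]], [[2.5, -11.2, -2.3], [0.35, 0.024, 0]]]}}

```text
time: 3.3
tool_pos: [493.9, -248.6, 191.5]
tcp_rot: [180.0, -20.2, 94.3]
ft_force: [0.4, -0.1, 0.7]
finger_gap: 85.4
grip_force: 0.0
```

Run:
```python
from h import *
s=sense();print(s["tool_pos"],s["tcp_rot"],s["ft_force"])
for n in("scene","top"):
    S=snapshot(n);u=np.array(proj(S,s["tool_pos"]))
    im=np.ascontiguousarray(S["img"][100:280,160:360,::-1]);im=cv2.resize(im,None,fx=2,fy=2)
    print(n,u)
    for q in finder.pinpoint("stay_knob",n)[:2]: print(q["confidence"],np.array(q["at"])*[512,384])
    cv2.imwrite(f"pics/a_{n}.png",im)
cv2.imwrite("pics/a.png",np.hstack([cv2.imread("pics/a_scene.png"),cv2.imread("pics/a_top.png")]))
```

```text
[ 493.87904737 -248.61243384  191.52992279] [179.96657875 -20.18345704  94.32467549] [ 0.37790621 -0.05702472  0.74983933]
scene [284.22991186 177.57585501]
0.69 [273.2032 203.4816]
top [292.7034237  203.42573558]
0.88 [272.896  205.2096]
```

View pics/a.png

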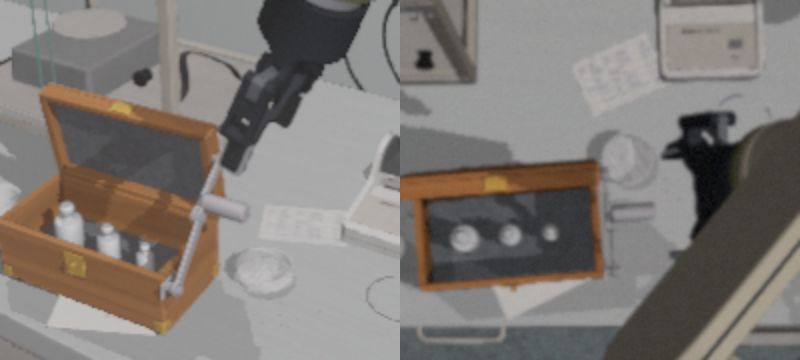

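The gripper hovers right of the bar. The bar middle is at about (272,204) in scene and (276,206) in top, matching (495,-220,126). Next I'll descend along the tilted approach and grip.

{"op": "send_rows", "data": {"steps": [[[0, 0.2, -0.6], [0, 0, 0]], [[0, 0.45, -1.2], [0, 0, 0]], [[0, 0.65, -1.8], [0, 0, 0]], [[0, 0.85, -2.4], [0, 0, 0]], [[0, 1.0, -2.8], [0, 0, 0]], [[0, 1.0, -2.8], [0, 0, 0]]]}}

```text
time: 4.25
tool_pos: [494.0, -218.6, 106.9]
tcp_rot: [180.0, -20.2, 94.3]
ft_force: [-0.1, 0.2, 0.5]
finger_gap: 85.2
grip_force: 0.0
```

{"op": "send_rows", "data": {"steps": [[[0, 0, 0], [0, 0, 0]], [[0, 0, 0], [0, 0, 0]], [[0, 0, 0], [0, 0, 0]], [[0, 0, 0], [0, 0, 0]], [[0, 0, 0], [0, 0, 0]], [[0, 0, 0], [0, 0, 0]]], "fingers": 1}}

```text
time: 5.0
tool_pos: [495.2, -219.8, 108.8]
tcp_rot: [179.8, -20.1, 94.3]
ft_force: [1.7, -0.6, 3.1]
finger_gap: 16.5
grip_force: 39.4
```

{"op": "send_rows", "data": {"steps": [[[0.07, 0, -0.07], [0, 0, 0]], [[0.13, 0.01, -0.14], [0, 0, 0]], [[0.2, 0.015, -0.21], [0, 0, 0]], [[0.27, 0.02, -0.28], [0, 0, 0]], [[0.33, 0.025, -0.36], [0, 0, 0]], [[0.4, 0.03, -0.45], [0, 0, 0]], [[0.46, 0.035, -0.54], [0, 0, 0]], [[0.53, 0.04, -0.63], [0, 0, 0]]]}}

```text
time: 6.0
tool_pos: [510.1, -218.7, 89.1]
tcp_rot: [179.9, -20.1, 94.3]
ft_force: [-4.5, -4.7, 6.7]
finger_gap: 16.9
grip_force: 41.9
```

{"op": "send_rows", "data": {"steps": [[[0.06, 0, -0.1], [0, 0, 0]], [[0.11, 0.01, -0.2], [0, 0, 0]], [[0.16, 0.01, -0.31], [0, 0, 0]], [[0.2, 0.01, -0.42], [0, 0, 0]], [[0.24, 0.02, -0.53], [0, 0, 0]], [[0.28, 0.02, -0.65], [0, 0, 0]], [[0.31, 0.02, -0.76], [0, 0, 0]], [[0.33, 0.02, -0.87], [0, 0, 0]], [[0.33, 0.02, -0.87], [0, 0, 0]]]}}

```text
time: 7.12
tool_pos: [520.4, -217.8, 63.1]
tcp_rot: [179.9, -20.1, 94.3]
ft_force: [-1.0, -4.4, 3.3]
finger_gap: 16.6
grip_force: 44.4
```

Run:
```python
from h import *
r=[]
for n in("scene","top"):
    S=snapshot(n)
    for q in finder.pinpoint("lid_edge",n)[:2]: print(n,q["confidence"],np.array(q["at"])*[512,384])
    q=finder.pinpoint("lid_edge",n)
    if q: r.append(ray(S,np.array(q[0]["at"])*[512,384]))
    cv2.imwrite(f"pics/b_{n}.png",cv2.resize(np.ascontiguousarray(S["img"][100:280,160:360,::-1]),None,fx=2,fy=2))
if len(r)==2: print(tri(r))
cv2.imwrite("pics/b.png",np.hstack([cv2.imread("pics/b_scene.png"),cv2.imread("pics/b_top.png")]))
```

```text
scene 0.66 [205.2096 161.8176]
top 0.71 [212.2752 211.5072]
(array([475.24670756, -91.89422123, 187.02840067]), [np.float64(5.678794916721079), np.float64(5.678794916721133)])
```

View pics/b.png

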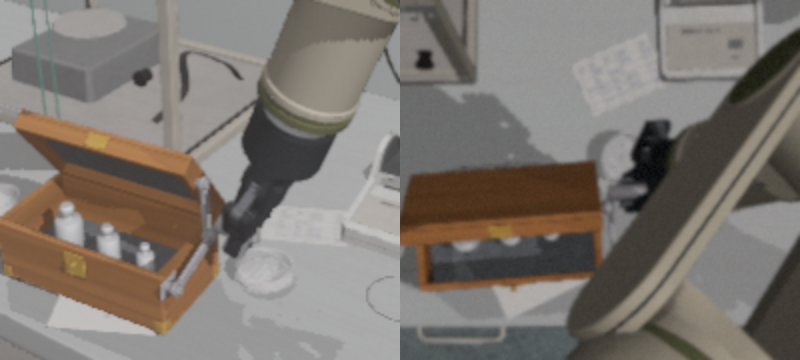

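The knee is broken: the knob has folded down behind the fingers, and the lid hangs about 50° open with its free edge at about x 475 (top picture (212,211)). I'll release with a small opening and withdraw along the approach.

{"op": "send_rows", "data": {"steps": [[[0, 0, 0], [0, 0, 0]], [[0, 0, 0], [0, 0, 0]], [[0, 0, 0], [0, 0, 0]], [[0, -0.2, 0.6], [0, 0, 0]], [[0, -0.6, 1.6], [0, 0, 0]], [[0, -1.0, 2.8], [0, 0, 0]], [[-0.3, -1.3, 4.2], [0, 0, 0]], [[-0.8, -1.3, 5.6], [-0.1, 0, 0]], [[-1.3, -1.0, 6.5], [-0.22, -0.015, 0]], [[-1.6, -0.3, 6.5], [-0.35, -0.024, 0]]], "fingers": 0.55}}

```text
time: 8.68
tool_pos: [473.5, -228.7, 263.8]
tcp_rot: [179.6, 0.5, 94.1]
ft_force: [0.2, 0.8, 0.0]
finger_gap: 38.4
grip_force: 0.0
```

{"op": "send_rows", "data": {"steps": [[[0.2, 1.2, 0], [0, 0, 0]], [[0.5, 2.6, 0], [0, 0, 0]], [[0.9, 3.8, -0.4], [0, 0, 0]], [[0.9, 4.5, -1.0], [0, 0, 0]], [[0.9, 4.5, -1.4], [0, 0, 0]], [[0.9, 4.5, -1.4], [0, 0, 0]]], "fingers": 1}}

```text
time: 9.43
tool_pos: [499.0, -92.2, 216.1]
tcp_rot: [-179.9, -0.0, 94.3]
ft_force: [0.0, -0.3, -0.8]
finger_gap: 0.1
grip_force: 0.0
```

Run:
```python
from h import *
S=snapshot("scene");print(sense()["tool_pos"],proj(S,sense()["tool_pos"]))
cv2.imwrite("pics/c.png",cv2.resize(np.ascontiguousarray(S["img"][90:270,130:330,::-1]),None,fx=3,fy=3))
```

```text
[499.39164629 -92.54748395 216.7933704 ] (np.float64(215.37292385850094), np.float64(142.64228573224364))
```

View pics/c.png

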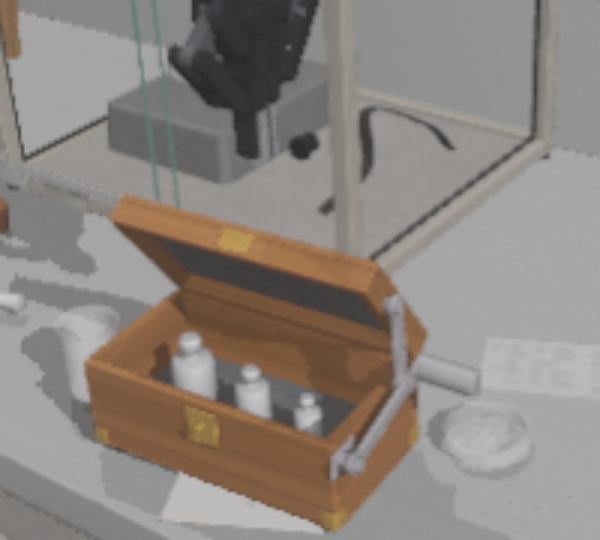

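The fingertips, at about (255,160) in the crop, are above and behind the lid's free edge. The lid rests half open with the knee bent. I'll push along the arc.

{"op": "send_rows", "data": {"steps": [[[0, 0, -0.7], [0, 0, 0]], [[0, 0, -1.3], [0, 0, 0]], [[0, 0, -1.65], [0, 0, 0]], [[-0.2, 0, -1.85], [0, 0, 0]], [[-0.4, -0.02, -2.0], [0, 0, 0]], [[-0.6, -0.03, -2.15], [0, 0, 0]], [[-0.8, -0.04, -2.33], [0, 0, 0]], [[-1.0, -0.06, -2.55], [0, 0, 0]], [[-1.15, -0.07, -2.75], [0, 0, 0]], [[-1.3, -0.08, -2.95], [0, 0, 0]]]}}

```text
time: 10.72
tool_pos: [460.0, -94.1, 127.2]
tcp_rot: [-180.0, -0.0, 94.3]
ft_force: [-0.4, -0.1, 1.1]
finger_gap: 0.0
grip_force: 0.6
```

{"op": "send_rows", "data": {"steps": [[[-0.12, -0.01, -0.2], [0, 0, 0]], [[-0.24, -0.02, -0.4], [0, 0, 0]], [[-0.34, -0.02, -0.6], [0, 0, 0]], [[-0.42, -0.03, -0.8], [0, 0, 0]], [[-0.45, -0.03, -0.95], [0, 0, 0]], [[-0.45, -0.03, -1.05], [0, 0, 0]], [[-0.45, -0.03, -1.1], [0, 0, 0]], [[-0.45, -0.03, -1.1], [0, 0, 0]]]}}

```text
time: 11.72
tool_pos: [446.8, -95.0, 96.8]
tcp_rot: [-179.9, -0.0, 94.3]
ft_force: [-13.2, 3.5, 23.0]
finger_gap: 0.3
grip_force: 11.7
```

{"op": "send_rows", "data": {"steps": [[[0, 0, 0.3], [0, 0, 0]], [[0, 0, 1.3], [0, 0, 0]], [[0, 0, 3], [0, 0, 0]], [[-0.5, 0, 4.5], [0, 0, 0]], [[-1, 0, 5.5], [0, 0, 0]], [[-1, 0, 5.5], [0, 0, 0]]]}}

```text
time: 12.48
tool_pos: [418.2, -95.6, 263.1]
tcp_rot: [179.7, 0.1, 94.3]
ft_force: [0.7, -0.1, -0.7]
finger_gap: -0.0
grip_force: 0.0
```

Run:
```python
from h import *
S=snapshot("scene")
q=finder.pinpoint("lid_edge","scene")
print(sense()["ft_force"],q and atz(ray(S,np.array(q[0]["at"])*[512,384]),97))
cv2.imwrite("pics/d.png",cv2.resize(np.ascontiguousarray(S["img"][90:270,130:330,::-1]),None,fx=3,fy=3))
```

```text
[0.08775177 0.04463568 0.11669204] [418.0994445  -79.17556367  97.        ]
```

View pics/d.png

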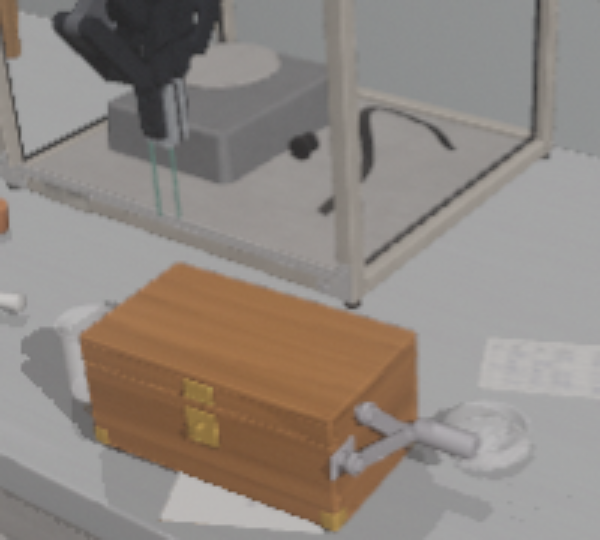

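The lid lies flush on the rim, with the clasp halves at (198,390) and (202,428) meeting. The stay is folded at (410,435) and the robot is clear.

```bash
python3 -c "
from bench import order
print(order.hand_in())"
```

```text
the job is handed in; nothing more can be done
None
```

The knee is broken, the stay is folded and the lid looks fully shut in the last picture. The robot is clear of the case, and I handed the job in at about 12.5 s; no verdict came back.

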